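# Open the back of the stall's menu frame

## Task

The menu has to be changed: its frame lies face down, the backboard held by four turn buttons. Turn all four buttons aside until they lie along the rails, then swing the backboard's easel leg up just to its stop, lift the backboard level out of the frame by that leg, without tipping it up at one end, and set it down without dropping it, flat, leg side up and wholly on the sheet of cardboard, and let go. Leave the frame lying where it is and do not disturb the other things on the table.

Things in the scene. Friction and masses are not known exactly. Their poses are not given: they have to be found in the camera images.
- menu_frame: dark wooden menu frame lying face down, loose, about 0.9 kg (a push of some 6 N slides it). Outer size 264 (x) by 202 mm (y), 22 mm high; rails 24 mm wide round an opening of 216 x 154 mm, filled by glass and menu sheet up to 14 mm above the table; the backboard lies on these. Origin: centre of the underside; z up, x along the long side, away from the robot more or less.
- backboard: brown hardboard back of the frame, loose, 212 (x) by 150 mm (y), 6 mm thick, 0.17 to 0.32 kg with its leg, in the opening with 2 mm play all round; its top is 20 mm above the table, 2 mm below the rails. Origin: centre of its underside; z up (leg side), axes along the frame's. Held by the free end of the leg at its stop it hangs almost level.
- leg (a joint): easel leg (kickstand) hinged on the backboard: brown strip 36 mm wide, 8 mm thick, reaching 120 mm from the hinge towards the board's -x end. 0 = flat on the board, grows as its free end is lifted (starts at about 0.22 to 0.38) up to a stop short of upright, to be felt: pushed on past it, the whole light board tips up. The stiff hinge stays where left; about 0.5 N at the free end swings it.
- leg_hinge (a point): middle of the leg's hinge line (mid-thickness of the leg), 34 mm to +x of the board's centre and 5 mm above the board's top; the hinge line is parallel to the board's y
- leg_foot (a point): middle of the leg's free, rounded end, at mid-thickness, 120 mm from the hinge
- cardboard: clean flat sheet of brown cardboard, fixed to the table, 290 mm (x) by 230 mm (y), 4 mm thick; origin: centre of its underside
- button_near_left (a joint): steel turn button on the left rail, pivot at frame x -60, y +89 mm: flat round-ended tab 12 mm wide, 23 to 30 mm above the table, long end 28 mm from the pivot, short end 8. 0 = long end squarely inward over the backboard; positive = counter-clockwise seen from above; +-1.57 = along the rail; stops at +-1.75; clear beyond 1.2 either way. Takes about 1 N at its tip, stays where left.
- button_far_left (a joint): steel turn button on the left rail, pivot at frame x +60, y +89 mm: flat round-ended tab 12 mm wide, 23 to 30 mm above the table, long end 28 mm from the pivot, short end 8. 0 = long end squarely inward over the backboard; positive = counter-clockwise seen from above; +-1.57 = along the rail; stops at +-1.75; clear beyond 1.2 either way. Takes about 1 N at its tip, stays where left.
- button_near_right (a joint): steel turn button on the right rail, pivot at frame x -60, y -89 mm: flat round-ended tab 12 mm wide, 23 to 30 mm above the table, long end 28 mm from the pivot, short end 8. 0 = long end squarely inward over the backboard; positive = counter-clockwise seen from above; +-1.57 = along the rail; stops at +-1.75; clear beyond 1.2 either way. Takes about 1 N at its tip, stays where left.
- button_far_right (a joint): steel turn button on the right rail, pivot at frame x +60, y -89 mm: flat round-ended tab 12 mm wide, 23 to 30 mm above the table, long end 28 mm from the pivot, short end 8. 0 = long end squarely inward over the backboard; positive = counter-clockwise seen from above; +-1.57 = along the rail; stops at +-1.75; clear beyond 1.2 either way. Takes about 1 N at its tip, stays where left.
- corner_0 (a point): corner of the backboard's underside (board x -106 mm, y -75 mm)
- corner_1 (a point): corner of the backboard's underside (board x -106 mm, y +75 mm)
- corner_2 (a point): corner of the backboard's underside (board x +106 mm, y -75 mm)
- corner_3 (a point): corner of the backboard's underside (board x +106 mm, y +75 mm)
- sauce_bottle: bystander: clear squeeze bottle with a screw cap, 68 mm across, 190 mm tall, standing; origin under its centre
- fuel_can_left: bystander: short chafing-fuel can, 84 mm across, 63 mm tall, standing to the left; origin under its centre
- fuel_can_right: bystander: another such can, 84 mm across, 63 mm tall, standing to the right; origin under its centre
- radio: bystander: two-way radio lying on its back, body 100 x 56 x 32 mm with a stub aerial 100 mm long; origin under the middle of its body
- shaker: bystander: steel cup, 60 mm across, 85 mm tall, standing; origin under its centre
- spatula: bystander: spatula lying flat at the left, about 280 mm long; origin under it
- tape_roll: bystander: roll of tape lying flat, 90 mm across, 24 mm high; origin under its centre

How it is judged:
By the outcome, as a careful person would: the job done as asked, in the order asked, and still so for the second after the job is handed in, with the robot touching nothing.
It also fails if it takes over 72 s, if anything falls off the work surface, if the arm or the gripper's body presses on something with over 40 N, if the wrist force passes 120 N, or if a joint passes its speed limit or range.

## Robot

A 6-joint arm with a two-finger parallel gripper is mounted at the origin on the work surface. World frame = base frame: x ahead of the robot, y to its left, z up, the work surface at z = 0. Lengths are in m, angles in rad, forces in N, time in s.
With the tool pointing down it reaches from about 0.3 to 0.875 m from the base axis. Payload 6.4 kg.
Tool frame: the origin (TCP) lies between the finger pads; the fingertips stand 19 mm ahead of it and the grasp point (between the pads) is the TCP (ctrl.tips_ahead is the z of the fingertips in the tool frame, in m); z points along the fingers, y is the line along which they close (so a half turn about z gives the same grasp; the last joint's range is limited). The gripper opens to 85 mm and grips with 20 to 120 N. Pads are 22 mm wide; open, the fingers measure 114 mm over their backs; the gripper's body (76 mm by 85 mm) begins 54 mm behind the grasp point. The pads swing forward as they close: fully open they stand 13 mm farther back than shut.
Start: joints at [-1.429, 0.181, 1.607, -0, 1.354, -0.206], TCP at [0.196, -0.541, 0.25] pointing down, gripper open.
Joint ranges: [-2.99, 2.99], [-0.89, 2.07], [0.3, 2.58], [-1.14, 4.28], [0, 2.63], [-3.12, 3.12]. Speed limits (rad/s): [2.57, 2.57, 3.01, 3.14, 3.14, 3.14].

## Interface

Orientations are given as a unit quaternion [w, x, y, z].
In Python, from bench import readout, vision, ctrl gives the robot as it stands.
- The arm moves only by the tool play_rows, never from a script. Its arguments are lists of equal length, an entry for each row: "xyz": the shift along the tool's x, y, z in mm, a list of three; "rot": the turn, a rotation vector about the tool's x, y, z in rad, a list of three; "grip": the opening, from 0 (shut) to 1 (fully open). In form: {"xyz": [[x, y, z], ...], "rot": [[rx, ry, rz], ...], "grip": [grip, ...]}. A call has exactly 10 rows; each row is the pose to reach, as a shift and turn from the pose commanded when the call began, along the tool's axes at that moment; what a row does not reach only later rows make up. A row lasts 1/8 s, in which the tool goes at most 62.5 mm and 10.7 degrees, less where a joint would pass 70% of its speed; a pose out of reach is approached as far as the arm can. A call with a gripper value outside its range is refused whole. The fingers move at their own pace and stop on an object; the grip force is fixed at half the most. Time passes only in rows, so rows that repeat a pose let the fingers close, or fill a call up. It gives the time, the measured TCP pose, the force, the opening and the grip force at its end, in the units of the state.
- readout.get_obs(): the state, without advancing time (a new reading comes with each control period).
- vision.camera(name): name is "side" or "top"; returns a dict with "color" (480x640x3 uint8, red, green, blue), "depth" (480x640 float32, m along the optical axis (not along the pixel's ray), 0 where there is no reading), "camera_matrix" (3x3 intrinsics, pixels), "extrinsics" (4x4, takes a point from camera to world coordinates). Camera axes: x right, y down, z forward; pixel columns grow to the right and rows downward; lengths in m; the calibration is good to about 2 mm. A picture is of the moment at which its call begins.
- ctrl.hand_in(): hands the job in; it is judged then, once.
The state is a dict: "time_s": time; "q": joint angles; "dq": joint speeds; "joint_efforts": joint torques, N m; "eef_pos": TCP position; "eef_rot": TCP orientation; "wrist_force": force on the tool from outside, world axes, zero at the start; "torque": the same for the moment, N m; "opening": opening from 0.0 (shut) to 1.0 (fully open); "grasp_force": force on a finger pad.
Only numpy, scipy, OpenCV 4.12 (cv2) and the standard library are available. Lean on these libraries where they do the work, as an engineer would, in place of code of your own. Each camera call takes 0.05 s, during which the arm holds its last target. There are 200 camera calls.

## Working session

There is one attempt and no reset: what is moved stays moved. The work goes in short steps, Python scripts to look and compute and a tool call to move; the robot and the scene stay as the last step left them, time stands still between calls to the robot, and variables do not carry over. Pictures are saved under pics/ and viewed, at most 10 in all, crops included, and the job is handed in when it is done.

Besides the shell and the picture viewer there is one more tool, called after "Call:" as name(argument=value, ...), one argument or row to a line, values as JSON. play_rows: Moves the arm, as the interface text tells. Its arguments: {"type":"object","properties":{"xyz":{"type":"array","items":{"type":"array","items":{"type":"number"}}},"rot":{"type":"array","items":{"type":"array","items":{"type":"number"}}},"grip":{"type":"array","items":{"type":"number"}}},"required":["xyz","rot","grip"]}

```bash
mkdir -p pics
cat > h.py <<'E'
import numpy as np, cv2
from bench import readout, vision, ctrl
def pts(c):
    d=c["depth"]; K=np.array(c["camera_matrix"]); E=np.array(c["extrinsics"])
    v,u=np.mgrid[0:480,0:640]
    P=np.stack([(u-K[0,2])/K[0,0]*d,(v-K[1,2])/K[1,1]*d,d],-1)
    return P@E[:3,:3].T+E[:3,3]
def save(c,n): cv2.imwrite('pics/'+n,c["color"][:,:,::-1])
E
python3 - <<'E'
from h import *
for n in("top","side"):
    c=vision.camera(n); save(c,n+'0.png'); np.savez(n+'0.npz',**c); print(np.array(c["extrinsics"]).round(3),np.array(c["camera_matrix"]).round(0))
o=readout.get_obs(); print(o)
E
```

```text
[[-0.009 -0.996  0.09   0.473]
 [-1.     0.008 -0.002 -0.027]
 [ 0.002 -0.09  -0.996  1.421]
 [ 0.     0.     0.     1.   ]] [[623.   0. 334.]
 [  0. 623. 236.]
 [  0.   0.   1.]]
[[-0.985 -0.103  0.138  0.384]
 [-0.172  0.598 -0.783  1.146]
 [-0.002 -0.795 -0.607  0.958]
 [ 0.     0.     0.     1.   ]] [[583.   0. 322.]
 [  0. 583. 237.]
 [  0.   0.   1.]]
{'time_s': 0.1, 'q': array([-1.42931116e+00,  1.81482662e-01,  1.60787837e+00, -1.53315430e-05,
        1.35381742e+00, -2.06319381e-01]), 'dq': array([ 0.00061393, -0.00261822, -0.00267582, -0.00029991,  0.00172529,
        0.00043492]), 'joint_efforts': array([ 2.02366100e-04, -4.45877802e+01, -3.52238417e+01, -3.94046392e-04,
        4.13606802e-03,  3.87666398e-05]), 'eef_pos': array([ 0.19591538, -0.5401055 ,  0.2494796 ]), 'eef_rot': array([-7.92726402e-04,  9.84916472e-01,  1.73028652e-01,  1.82182499e-05]), 'wrist_force': array([ 0.93621977,  0.03716825, -0.42617152]), 'torque': array([-0.02378486, -0.00833604, -0.00717286]), 'grasp_force': 0.0, 'opening': 0.9965775986418296}
```

View pics/top0.png

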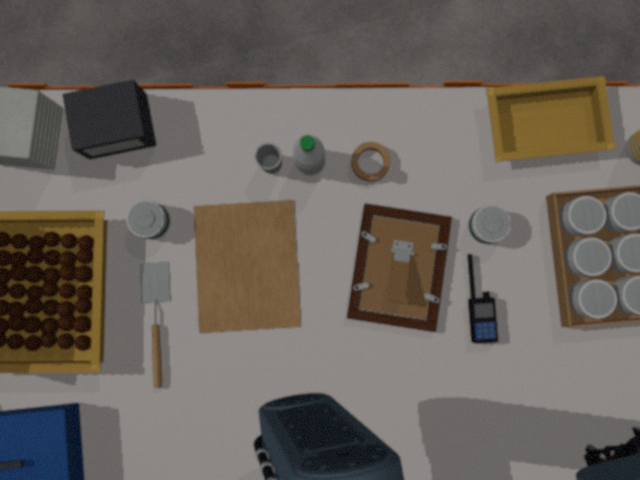

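View pics/side0.png

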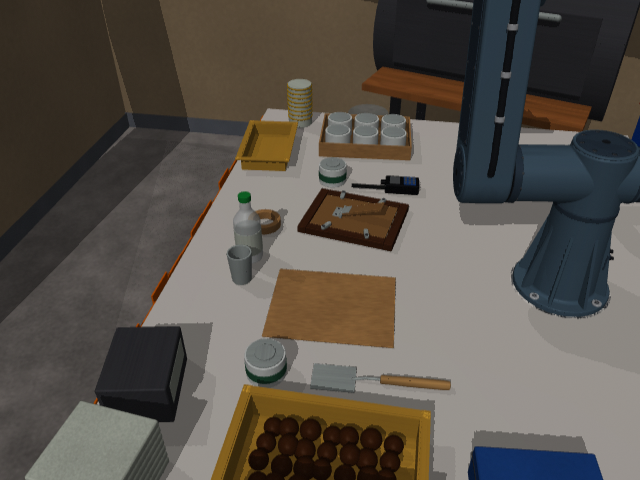

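The top view shows the frame centred near (401,268), with buttons at (361,287), (368,237), (432,297) and (440,246), and the cardboard near (247,266). The leg foot is near (405,305). The side view agrees. Next I'll measure poses.

Run:
```python
from h import *
c=dict(np.load('top0.npz')); P=pts(c); im=c["color"]
hsv=cv2.cvtColor(im,cv2.COLOR_RGB2HSV)
v,u=np.mgrid[0:480,0:640]
K=c["camera_matrix"];E=c["extrinsics"]
def atz(uv,z):
    uv=np.atleast_2d(uv).astype(float)
    r=np.c_[(uv[:,0]-K[0,2])/K[0,0],(uv[:,1]-K[1,2])/K[1,1],np.ones(len(uv))]@E[:3,:3].T
    return E[:3,3]+r*((z-E[2,3])/r[:,2])[:,None]
def rect(m,z,name):
    m=cv2.morphologyEx(m.astype(np.uint8),cv2.MORPH_OPEN,np.ones((3,3)))
    cs,_=cv2.findContours(m,cv2.RETR_EXTERNAL,cv2.CHAIN_APPROX_NONE); k=max(cs,key=cv2.contourArea)[:,0,:]
    w=atz(k,z)[:,:2].astype(np.float32)*1000
    r=cv2.minAreaRect(w); print(name,r,len(k)); print(cv2.boxPoints(r).round(1).tolist())
box=lambda a,b,cc,d:(u>a)&(u<b)&(v>cc)&(v<d)
print(im[210,400],im[270,380],im[260,240],im[330,330],im[215,410])
sat=hsv[...,1]; val=hsv[...,2]
rect(box(335,460,195,340)&(sat>90),0.022,'frame')
rect(box(185,310,190,340)&(sat>70),0.004,'card')
for s,(a,b,cc,d) in dict(NL=(345,380,275,300),FL=(355,385,225,250),NR=(418,448,285,310),FR=(424,454,234,258)).items():
    m=box(a,b,cc,d)&(sat<70)&(val>90); q=atz(np.c_[u[m],v[m]],0.03)[:,:2]*1000
    mu=q.mean(0); w,V=np.linalg.eigh(np.cov(q.T)); print(s,m.sum(),mu.round(1),V[:,1].round(3),(q-mu)@V[:,1].round(3) .__abs__()*0 if 0 else np.ptp((q-mu)@V[:,1]))
cr=cv2.resize(im[195:340,335:465],None,fx=5,fy=4.1*1.2,interpolation=cv2.INTER_CUBIC)
cr=cv2.resize(im[198:335,340:465],(625,600) if 0 else (547,600),interpolation=cv2.INTER_CUBIC)
cv2.imwrite('pics/crop.png',np.clip(cr[:,:,::-1]*1.5,0,255).astype(np.uint8))
# leg points
m=box(380,430,245,315)&(P[...,2]>0.026); print(m.sum())
q=P[m]; i=np.argsort(q[:,2])[-12:]; print(np.c_[q[i]*1000,u[m][i],v[m][i]].round(0))
```

```text
[55 38 30] [103  80  55] [114  88  61] [142 138 133] [54 32 20]
frame ((528.5986328125, -175.5399627685547), (196.99154663085938, 256.8554382324219), 80.58763885498047) 568
[[385.79998779296875, -251.6999969482422], [639.2000122070312, -293.70001220703125], [671.4000244140625, -99.4000015258789], [418.0, -57.400001525878906]]
card ((535.7763671875, 170.19046020507812), (287.0220947265625, 228.33224487304688), 3.1828315258026123) 445
[[386.1000061035156, 276.20001220703125], [398.79998779296875, 48.20000076293945], [685.4000244140625, 64.19999694824219], [672.7000122070312, 292.1000061035156]]
NL 194 [486.8 -71.4] [-0.23   0.973] 57.672707643871234
FL 137 [597.4 -95.8] [0.318 0.948] 50.11864673742416
NR 224 [ 458.5 -262.8] [0.213 0.977] 56.71968060833631
FR 191 [ 572.6 -278.8] [0.071 0.997] 52.603511813667396
918
[[ 473.  -27. 1421.  383.  268.]
 [ 473.  -27. 1421.  429.  302.]
 [ 473.  -27. 1421.  394.  272.]
 [ 473.  -27. 1421.  392.  290.]
 [ 473.  -27. 1421.  422.  283.]
 [ 473.  -27. 1421.  409.  277.]
 [ 473.  -27. 1421.  383.  276.]
 [ 473.  -27. 1421.  394.  279.]
 [ 473.  -27. 1421.  425.  249.]
 [ 473.  -27. 1421.  418.  254.]
 [ 473.  -27. 1421.  390.  314.]
 [ 473.  -27. 1421.  417.  247.]]
```

View pics/crop.png

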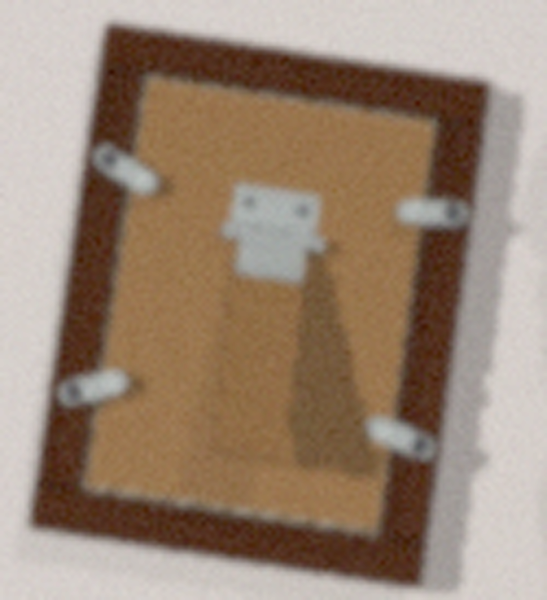

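The crop shows the pivots, in crop pixels, at about FL (110,158), NL (70,390), NR (425,447) and FR (458,212). The leg lies along the board, raised, with the hinge plate at (272,232).

Run:
```python
from h import *
c=dict(np.load('top0.npz')); P=pts(c); K=c["camera_matrix"];E=c["extrinsics"]
def atz(uv,z):
    uv=np.atleast_2d(uv).astype(float)
    r=np.c_[(uv[:,0]-K[0,2])/K[0,0],(uv[:,1]-K[1,2])/K[1,1],np.ones(len(uv))]@E[:3,:3].T
    return E[:3,3]+r*((z-E[2,3])/r[:,2])[:,None]
uv=np.array([[110,158],[70,390],[425,447],[458,212]])/4.376-0.4+[340,198]
w=atz(uv,.03)*1000; print(w.round(1),w.mean(0).round(1))
d=(w[0]-w[1]+w[3]-w[2]); print('yaw',np.arctan2(d[1],d[0]), np.linalg.norm(d)/2)
v,u=np.mgrid[0:480,0:640]; ok=c["depth"]>0
C=np.array([528.6,-175.5]); 
for yaw in(-.16,):
  R=np.array([[np.cos(yaw),-np.sin(yaw)],[np.sin(yaw),np.cos(yaw)]])
  L=(P[...,:2]*1000-C)@R; Z=P[...,2]*1000
  s=lambda a,b,cc,d:ok&(L[...,0]>a)&(L[...,0]<b)&(L[...,1]>cc)&(L[...,1]<d)
  print('rail',np.median(Z[s(-128,-112,-80,80)]),'board',np.median(Z[s(60,100,-30,30)]),'table',np.median(Z[s(-180,-150,-50,50)]))
  for x in range(-95,40,8):
    m=s(x-4,x+4,-12,12); print(x,m.sum(),np.median(Z[m]).round(1) if m.any() else '')
  for x in(-70,-50):
    m=s(x-4,x+4,-40,40)&(Z>38); print('legy',x,L[m][:,1].min(),L[m][:,1].max())
  m=s(-130,-20,-25,25)&(Z>45); print('foot minx',L[m][:,0].min(),Z[m].max())
F=[]
for n in range(5):
    F.append(readout.get_obs()["wrist_force"])
print(np.round(F,2), ctrl.tips_ahead)
```

```text
[[ 603.2  -98.4   30. ]
 [ 484.9  -76.5   30. ]
 [ 454.6 -256.3   30. ]
 [ 574.  -276.    30. ]] [ 529.2 -176.8   30. ]
yaw -0.17314994138915635 120.62794436117316
rail 20.358519918729833 board 18.502187749262824 table -1.7359931353022606
-95 40 18.0
-87 37 18.3
-79 40 20.5
-71 40 65.7
-63 41 63.3
-55 40 60.3
-47 40 57.4
-39 40 55.4
-31 38 52.0
-23 40 48.0
-15 38 45.6
-7 39 43.0
1 39 40.1
9 36 36.7
17 40 35.6
25 38 32.7
33 36 29.8
legy -70 -18.21529737414976 17.46822108291204
legy -50 -18.228389585190385 17.808604840403024
foot minx -77.797314723181 71.50780832703063
[[ 0.94  0.04 -0.43]
 [ 0.94  0.04 -0.43]
 [ 0.94  0.04 -0.43]
 [ 0.94  0.04 -0.43]
 [ 0.94  0.04 -0.43]] 0.019
```

```bash
cat >> h.py <<'E'
from scipy.spatial.transform import Rotation as Ro
C=np.array([529.,-176.]); YAW=-.166
def f2w(p):
    c,s=np.cos(YAW),np.sin(YAW); return np.array([C[0]+c*p[0]-s*p[1],C[1]+s*p[0]+c*p[1],p[2]])
def w2f(w):
    c,s=np.cos(YAW),np.sin(YAW); d=np.array(w)[:2]-C; return np.array([c*d[0]+s*d[1],-s*d[0]+c*d[1],w[2]])
def tool(targets,world=False,yaw=None):
    o=readout.get_obs(); q=o["eef_rot"]; R=Ro.from_quat([q[1],q[2],q[3],q[0]]); p=o["eef_pos"]*1000
    yaw=YAW if yaw is None else yaw
    T=Ro.from_euler('z',yaw)*Ro.from_euler('x',np.pi)
    print('t',o["time_s"],'frame pos',w2f(p).round(1),'F',o["wrist_force"].round(2),'open',round(o["opening"],2))
    for t in targets: print(t,'->',R.inv().apply((np.array(t) if world else f2w(t))-p).round(1))
    print('rotvec',(R.inv()*T).as_rotvec().round(3))
E
python3 -c "
from h import *
tool([(-76,-58,100),(-76,-58,45)])"
```

```text
t 0.1 frame pos [-268.3 -414.1  249.5] F [ 0.94  0.04 -0.43] open 1.0
(-76, -58, 100) -> [ 342.5 -215.4  149.9]
(-76, -58, 45) -> [ 342.5 -215.3  204.9]
rotvec [-0.002  0.     0.514]
```

Call:
play_rows(
  xyz=[
    [45, -28, 10],
    [90, -56, 25],
    [137, -86, 45],
    [180, -115, 70],
    [230, -145, 90],
    [280, -176, 115],
    [320, -200, 135],
    [342.5, -215.4, 150],
    [342.5, -215.4, 150],
    [342.5, -215.4, 150],
  ],
  rot=[
    [0, 0, 0.06],
    [0, 0, 0.13],
    [0, 0, 0.2],
    [0, 0, 0.27],
    [0, 0, 0.34],
    [0, 0, 0.41],
    [0, 0, 0.48],
    [0, 0, 0.514],
    [0, 0, 0.514],
    [0, 0, 0.514],
  ],
  grip=[0, 0, 0, 0, 0, 0, 0, 0, 0, 0],
)

```text
time_s: 1.35
eef_pos: [0.4444, -0.2219, 0.1005]
eef_rot: [0.0, 0.997, -0.083, -0.0]
wrist_force: [-0.8, 0.1, 0.8]
opening: -0.001
grasp_force: 0.0
```

```bash
python3 -c "
from h import *
tool([(-76,-58,45)]); c=vision.camera('side'); im=c['color'][150:290,270:450]; cv2.imwrite('pics/s1.png',cv2.resize(im,(771,600),interpolation=cv2.INTER_CUBIC)[:,:,::-1])"
```

```text
t 1.35 frame pos [-75.8 -59.2 100.5] F [-0.76  0.11  0.8 ] open -0.0
(-76, -58, 45) -> [-0.2 -1.2 55.5]
rotvec [0. 0. 0.]
```

View pics/s1.png

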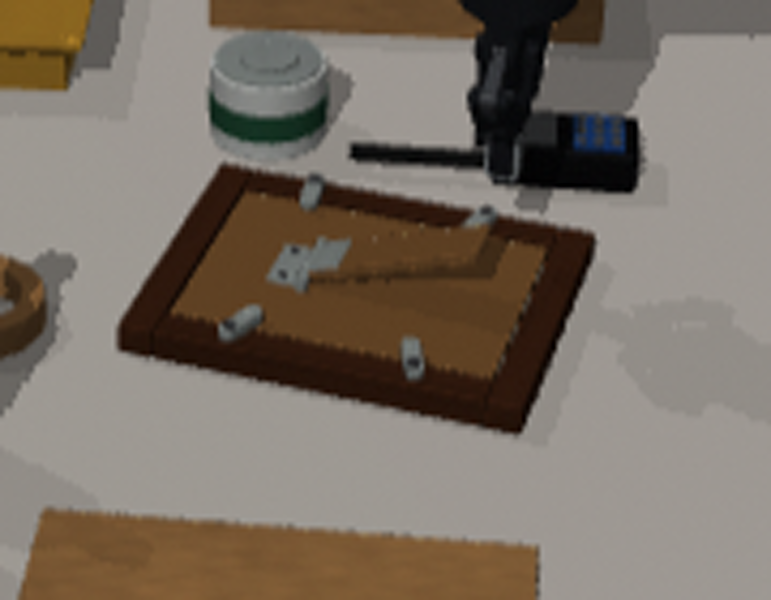

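The side view shows all four buttons still inward, with the closed fingers above the near-right start point. Now I'll lower them and push the near-right button.

Call:
play_rows(
  xyz=[
    [0, 0, 30],
    [0, 0, 55],
    [0, 0, 55],
    [8, 0, 55],
    [16, 0, 55],
    [24, 0, 55],
    [29, 2, 55],
    [31, 6, 55],
    [31, 9.5, 55],
    [31, 9.5, 55],
  ],
  rot=[
    [0, 0, 0],
    [0, 0, 0],
    [0, 0, 0],
    [0, 0, 0],
    [0, 0, 0],
    [0, 0, 0],
    [0, 0, 0],
    [0, 0, 0],
    [0, 0, 0],
    [0, 0, 0],
  ],
  grip=[0, 0, 0, 0, 0, 0, 0, 0, 0, 0],
)

```text
time_s: 2.65
eef_pos: [0.475, -0.2356, 0.0457]
eef_rot: [-0.0, 0.997, -0.083, 0.001]
wrist_force: [4.5, 3.6, 0.6]
opening: 0.004
grasp_force: 2.5
```

```bash
cat >> h.py <<'E'
def atz(c,uv,z):
    K=c["camera_matrix"];E=c["extrinsics"]; uv=np.atleast_2d(uv).astype(float)
    r=np.c_[(uv[:,0]-K[0,2])/K[0,0],(uv[:,1]-K[1,2])/K[1,1],np.ones(len(uv))]@E[:3,:3].T
    return E[:3,3]+r*((z-E[2,3])/r[:,2])[:,None]
E
python3 -c "
from h import *
tool([(-76,-58,100)]); c=vision.camera('side'); im=c['color'][150:290,270:450]; cv2.imwrite('pics/s2.png',cv2.resize(im,(771,600),interpolation=cv2.INTER_CUBIC)[:,:,::-1])"
```

```text
t 2.65 frame pos [-43.5 -67.7  45.7] F [4.48 3.62 0.59] open 0.0
(-76, -58, 100) -> [-32.4  -9.7 -54.4]
rotvec [-0.001 -0.003 -0.   ]
```

View pics/s2.png

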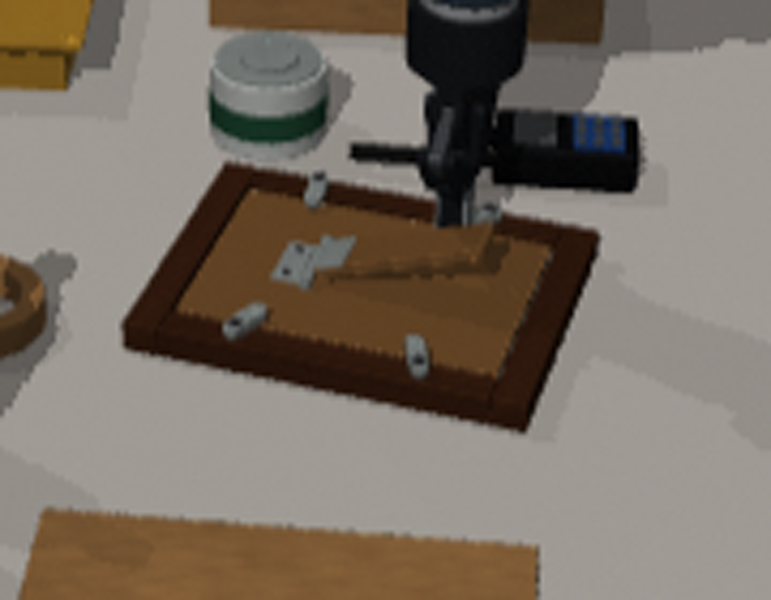

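The finger is slimmer than I assumed. It slipped past the near-right tab and now sits on the tab's +x side, at crop (450,215) with the tab at (487,210). I'll turn this button towards -x instead, with the finger nearer the pivot.

Call:
play_rows(
  xyz=[
    [2, -3, 0],
    [2, -3, 0],
    [-6, -1, 0],
    [-14, 0, 0],
    [-22, 0, 0],
    [-28, 1, 0],
    [-32, 2, 0],
    [-34, 4, 0],
    [-34, 4, 0],
    [-34, 4, 0],
  ],
  rot=[
    [0, 0, 0],
    [0, 0, 0],
    [0, 0, 0],
    [0, 0, 0],
    [0, 0, 0],
    [0, 0, 0],
    [0, 0, 0],
    [0, 0, 0],
    [0, 0, 0],
    [0, 0, 0],
  ],
  grip=[0, 0, 0, 0, 0, 0, 0, 0, 0, 0],
)

```text
time_s: 3.95
eef_pos: [0.4396, -0.2343, 0.0454]
eef_rot: [0.0, 0.997, -0.083, 0.0]
wrist_force: [-0.2, -0.1, -0.2]
opening: 0.002
grasp_force: 0.0
```

```bash
python3 -c "
from h import *
tool([(-76,-58,100)]); a=vision.camera('side')['color'][170:260,290:420]; b=vision.camera('top')['color'][198:338,340:465]
r=lambda i,w,h:cv2.resize(i,(w,h),interpolation=cv2.INTER_CUBIC)
cv2.imwrite('pics/s3.png',np.hstack([r(a,440,305),r(b,272,305)])[:,:,::-1])"
```

```text
t 3.95 frame pos [-78.6 -72.3  45.4] F [-0.21 -0.08 -0.21] open 0.0
(-76, -58, 100) -> [  2.6 -14.3 -54.6]
rotvec [ 0. -0. -0.]
```

View pics/s3.png

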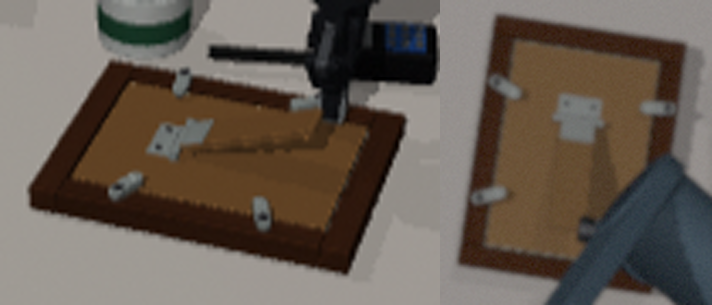

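The near-right button now lies along the rail, around (305,103). Next is far right, which I'll sweep towards -x the same way.

Call:
play_rows(
  xyz=[
    [0, -4, -20],
    [55, -4, -20],
    [110, -4, -20],
    [158, -4, -20],
    [158, -4, 0],
    [150, -4, 0],
    [140, -3.5, 0],
    [130, -3, 0],
    [122, -2, 0],
    [120, 0, 0],
  ],
  rot=[
    [0, 0, 0],
    [0, 0, 0],
    [0, 0, 0],
    [0, 0, 0],
    [0, 0, 0],
    [0, 0, 0],
    [0, 0, 0],
    [0, 0, 0],
    [0, 0, 0],
    [0, 0, 0],
  ],
  grip=[0, 0, 0, 0, 0, 0, 0, 0, 0, 0],
)

```text
time_s: 5.3
eef_pos: [0.5568, -0.2539, 0.0458]
eef_rot: [-0.0, 0.997, -0.083, -0.0]
wrist_force: [-0.0, 1.9, 2.3]
opening: -0.002
grasp_force: 1.0
```

```bash
python3 -c "
from h import *
tool([(78,67,65),(78,67,45)])"
```

```text
t 5.3 frame pos [ 40.3 -72.2  45.8] F [-0.04  1.93  2.3 ] open -0.0
(78, 67, 65) -> [  37.6 -139.2  -19.2]
(78, 67, 45) -> [  37.6 -139.2    0.8]
rotvec [-0.     0.    -0.001]
```

Call:
play_rows(
  xyz=[
    [2, -4, -10],
    [20, -15, -40],
    [38, -70, -40],
    [39, -120, -30],
    [39, -139, -15],
    [39, -139, 0],
    [39, -139, 0],
    [30, -139, 0],
    [20, -139.5, 0],
    [10, -141, 0],
  ],
  rot=[
    [0, 0, 0],
    [0, 0, 0],
    [0, 0, 0],
    [0, 0, 0],
    [0, 0, 0],
    [0, 0, 0],
    [0, 0, 0],
    [0, 0, 0],
    [0, 0, 0],
    [0, 0, 0],
  ],
  grip=[0, 0, 0, 0, 0, 0, 0, 0, 0, 0],
)

```text
time_s: 6.55
eef_pos: [0.5908, -0.1175, 0.0461]
eef_rot: [0.0, 0.997, -0.084, 0.001]
wrist_force: [0.9, -1.1, 0.8]
opening: -0.002
grasp_force: 0.6
```

Call:
play_rows(
  xyz=[
    [-6, -1, 0],
    [-9, -2, 0],
    [-10, -4, 0],
    [-10, -4, 0],
    [-8, 0, -10],
    [-8, 0, -25],
    [-60, 3, -25],
    [-110, 4, -25],
    [-132, 4, -25],
    [-132, 4, 0],
  ],
  rot=[
    [0, 0, 0],
    [0, 0, 0],
    [0, 0, 0],
    [0, 0, 0],
    [0, 0, 0],
    [0, 0, 0],
    [0, 0, 0],
    [0, 0, 0],
    [0, 0, 0],
    [0, 0, 0],
  ],
  grip=[0, 0, 0, 0, 0, 0, 0, 0, 0, 0],
)

```text
time_s: 7.8
eef_pos: [0.4608, -0.0991, 0.0476]
eef_rot: [0.001, 0.997, -0.083, 0.002]
wrist_force: [0.8, -0.1, -0.4]
opening: -0.001
grasp_force: 0.0
```

```bash
python3 -c "
from h import *
tool([(-78,67,45),(-42,68.5,45),(-42,72,45)]); a=vision.camera('side')['color'][170:260,290:420]; b=vision.camera('top')['color'][198:338,340:465]
r=lambda i,w,h:cv2.resize(i,(w,h),interpolation=cv2.INTER_CUBIC)
cv2.imwrite('pics/s4.png',np.hstack([r(a,440,305),r(b,272,305)])[:,:,::-1])"
```

```text
t 7.8 frame pos [-79.9  64.5  47.6] F [ 0.79 -0.1  -0.36] open -0.0
(-78, 67, 45) -> [ 1.9 -2.5  2.7]
(-42, 68.5, 45) -> [37.9 -4.   2.8]
(-42, 72, 45) -> [37.9 -7.5  2.8]
rotvec [ 0.001 -0.005 -0.001]
```

View pics/s4.png

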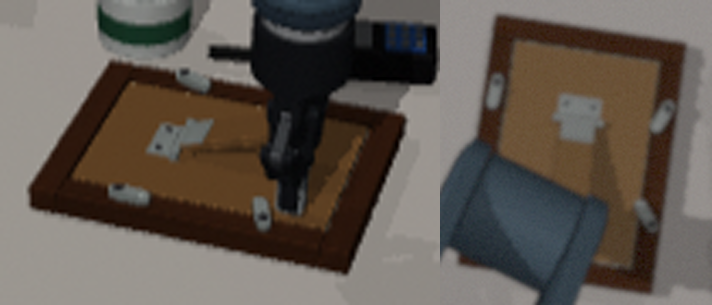

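Far left is along the rail. Far right, at (662,115), is at about 1.1, and near right, at (646,215), is at about -0.8 and needs to go further towards +x. I'll do near left now and then finish the right pair by pushing further outward.

Call:
play_rows(
  xyz=[
    [0, -3, 2],
    [8, -3, 2],
    [16, -3, 2],
    [24, -4, 2],
    [31, -5, 2],
    [37, -7, 2],
    [39, -9, 2],
    [39, -12, 2],
    [39, -12, 2],
    [37, -9, -5],
  ],
  rot=[
    [0, 0, 0],
    [0, 0, 0],
    [0, 0, 0],
    [0, 0, 0],
    [0, 0, 0],
    [0, 0, 0],
    [0, 0, 0],
    [0, 0, 0],
    [0, 0, 0],
    [0, 0, 0],
  ],
  grip=[0, 0, 0, 0, 0, 0, 0, 0, 0, 0],
)

```text
time_s: 9.15
eef_pos: [0.4976, -0.0954, 0.0501]
eef_rot: [-0.001, 0.997, -0.083, -0.001]
wrist_force: [-0.7, 0.2, -0.8]
opening: 0.001
grasp_force: 0.0
```

```bash
python3 -c "
from h import *
tool([(-42,67,90),(-72,-62,90),(-72,-62,45),(-52,-68,45),(-42,-76.5,45)])"
```

```text
t 9.15 frame pos [-44.3  74.3  50.1] F [-0.71  0.18 -0.84] open 0.0
(-42, 67, 90) -> [  2.3   7.2 -39.9]
(-72, -62, 90) -> [-27.7 136.2 -40. ]
(-72, -62, 45) -> [-27.7 136.3   5. ]
(-52, -68, 45) -> [ -7.7 142.3   5. ]
(-42, -76.5, 45) -> [  2.4 150.8   5. ]
rotvec [-0.001  0.001 -0.   ]
```

Call:
play_rows(
  xyz=[
    [0, 4, -30],
    [-10, 20, -58],
    [-25, 80, -58],
    [-28, 125, -55],
    [-28, 136, -30],
    [-28, 136, 5],
    [-28, 136, 5],
    [-18, 139, 5],
    [-8, 142, 5],
    [-1, 145, 5],
  ],
  rot=[
    [0, 0, 0],
    [0, 0, 0],
    [0, 0, 0],
    [0, 0, 0],
    [0, 0, 0],
    [0, 0, 0],
    [0, 0, 0],
    [0, 0, 0],
    [0, 0, 0],
    [0, 0, 0],
  ],
  grip=[0, 0, 0, 0, 0, 0, 0, 0, 0, 0],
)

```text
time_s: 10.4
eef_pos: [0.4747, -0.2394, 0.0465]
eef_rot: [0.001, 0.997, -0.083, 0.001]
wrist_force: [-0.8, 1.2, -0.1]
opening: -0.002
grasp_force: 0.4
```

Call:
play_rows(
  xyz=[
    [3, 2, 0],
    [4, 4, 0],
    [4, 6, 0],
    [4, 6, 0],
    [2, 2, -5],
    [2, 0, -25],
    [60, 0, -25],
    [110, -2, -25],
    [118, -4, -10],
    [118, -4, 0],
  ],
  rot=[
    [0, 0, 0],
    [0, 0, 0],
    [0, 0, 0],
    [0, 0, 0],
    [0, 0, 0],
    [0, 0, 0],
    [0, 0, 0],
    [0, 0, 0],
    [0, 0, 0],
    [0, 0, 0],
  ],
  grip=[0, 0, 0, 0, 0, 0, 0, 0, 0, 0],
)

```text
time_s: 11.65
eef_pos: [0.5891, -0.2534, 0.0437]
eef_rot: [-0.001, 0.997, -0.083, -0.001]
wrist_force: [-0.7, 1.5, -1.5]
opening: -0.001
grasp_force: 0.0
```

```bash
python3 -c "
from h import *
tool([(60,-64,45),(44,-72,45),(42,-76.5,45)])"
```

```text
t 11.65 frame pos [ 72.  -66.4  43.7] F [-0.68  1.48 -1.47] open -0.0
(60, -64, 45) -> [-12.   -2.4  -1.3]
(44, -72, 45) -> [-28.    5.6  -1.2]
(42, -76.5, 45) -> [-30.   10.1  -1.2]
rotvec [-0.001  0.003  0.001]
```

Call:
play_rows(
  xyz=[
    [-12, 0, -2],
    [-20, 3, -2],
    [-27, 6, -2],
    [-30, 8, -2],
    [-30, 11, -2],
    [-30, 11, -2],
    [-28, 6, -5],
    [-50, -20, -60],
    [-100, -50, -110],
    [-160, -66, -110],
  ],
  rot=[
    [0, 0, 0],
    [0, 0, 0],
    [0, 0, 0],
    [0, 0, 0],
    [0, 0, 0],
    [0, 0, 0],
    [0, 0, 0],
    [0, 0, 0],
    [0, 0, 0],
    [0, 0, 0],
  ],
  grip=[0, 0, 0, 0, 0, 0, 0, 0, 0, 0],
)

```text
time_s: 12.9
eef_pos: [0.456, -0.1688, 0.157]
eef_rot: [0.002, 0.997, -0.082, 0.003]
wrist_force: [0.2, -0.3, 0.9]
opening: 0.001
grasp_force: 0.0
```

Call:
play_rows(
  xyz=[
    [-40, 0, 0],
    [-80, 0, 0],
    [-80, 0, 0],
    [-80, 0, 0],
    [-80, 0, 0],
    [-80, 0, 0],
    [-80, 0, 0],
    [-80, 0, 0],
    [-80, 0, 0],
    [-80, 0, 0],
  ],
  rot=[
    [0, 0, 0],
    [0, 0, 0],
    [0, 0, 0],
    [0, 0, 0],
    [0, 0, 0],
    [0, 0, 0],
    [0, 0, 0],
    [0, 0, 0],
    [0, 0, 0],
    [0, 0, 0],
  ],
  grip=[0, 0, 0, 0, 0, 0, 0, 0, 0, 0],
)

```text
time_s: 14.15
eef_pos: [0.3752, -0.1551, 0.1535]
eef_rot: [-0.0, 0.997, -0.083, 0.0]
wrist_force: [0.1, 0.5, 0.3]
opening: -0.002
grasp_force: 0.0
```

```bash
python3 -c "
from h import *
c=vision.camera('side'); d=vision.camera('top'); np.savez('top5.npz',**d); np.savez('side5.npz',**c)
a=c['color'][170:260,290:420]; b=d['color'][198:338,340:465]
r=lambda i,w,h:cv2.resize(i,(w,h),interpolation=cv2.INTER_CUBIC)
cv2.imwrite('pics/s5.png',np.clip(1.4*np.hstack([r(a,400,500)[:,:,::-1],r(b,400,500)[:,:,::-1]]),0,255))
im=d['color']; hsv=cv2.cvtColor(im,cv2.COLOR_RGB2HSV); v,u=np.mgrid[0:480,0:640]
m=((u>335)&(u<460)&(v>195)&(v<340)&(hsv[...,1]>90)).astype(np.uint8); m=cv2.morphologyEx(m,cv2.MORPH_OPEN,np.ones((3,3)))
cs,_=cv2.findContours(m,cv2.RETR_EXTERNAL,cv2.CHAIN_APPROX_NONE); k=max(cs,key=cv2.contourArea)[:,0,:]
print(cv2.minAreaRect((atz(d,k,.022)[:,:2]*1000).astype(np.float32)))
tool([(-96,0,65)])
"
```

```text
((526.2496337890625, -176.4730682373047), (196.4547882080078, 256.9693298339844), 80.3094711303711)
t 14.25 frame pos [-155.2   -4.8  153.5] F [ 0.7  -0.66  0.2 ] open -0.0
(-96, 0, 65) -> [59.2 -4.9 88.5]
rotvec [ 0. -0. -0.][ WARN:0@4.193] global loadsave.cpp:1063 imwrite_ Unsupported depth image for selected encoder is fallbacked to CV_8U.
```

View pics/s5.png

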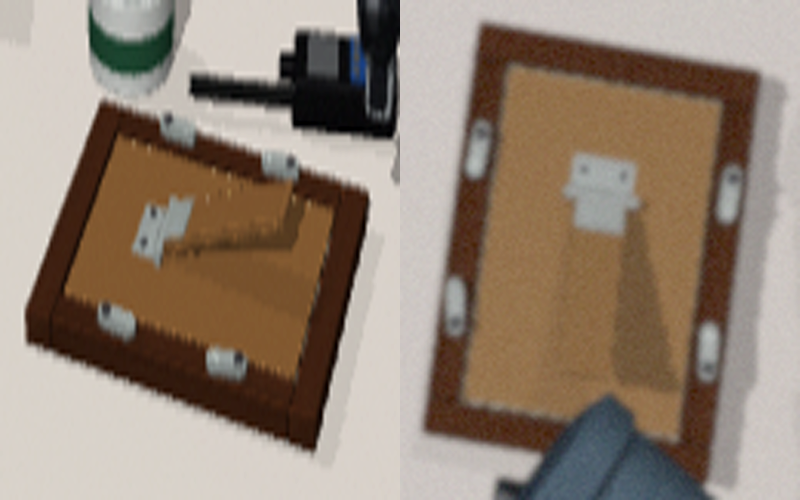

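All four buttons lie along the rails. The frame has slid only about 2.5 mm. Next I'll swing the leg up by pushing its foot along its arc.

```bash
sed -i 's/^C=.*/C=np.array([526.7,-176.9]); YAW=-.170/' h.py
cat >> h.py <<'E'
def arc(t,off=15): return (34-120*np.cos(t)-off,0,25+120*np.sin(t)+5)
def feel(n=8):
    F=[]
    for i in range(n): vision.camera('top'); F.append(readout.get_obs()["wrist_force"])
    F=np.array(F); c,s=np.cos(YAW),np.sin(YAW)
    print('Fx frame',(F[:,0]*c+F[:,1]*s).mean().round(2),'sd',(F[:,0]*c+F[:,1]*s).std().round(2),'Fz',F[:,2].mean().round(2))
E
python3 -c "
from h import *
feel(5); tool([(-108,0,70)]+[arc(t) for t in (.3,.4,.5,.6,.7,.8,.9,1.,1.05,1.1)])"
```

```text
Fx frame 0.08 sd 0.37 Fz -0.12
t 14.5 frame pos [-153.    -4.2  153.6] F [-0.36 -0.06 -0.21] open 0.0
(-108, 0, 70) -> [45.1 -4.  83.6]
(np.float64(-95.64037869507271), 0, np.float64(65.46242479936075)) -> [57.4 -4.  88.1]
(np.float64(-91.5273192803462), 0, np.float64(76.73020107703806)) -> [61.5 -4.  76.8]
(np.float64(-86.30990742684473), 0, np.float64(87.53106463250435)) -> [66.7 -4.  66. ]
(np.float64(-80.0402737891614), 0, np.float64(97.75709680740424)) -> [73.  -3.9 55.8]
(np.float64(-72.78106247413862), 0, np.float64(107.30612246852291)) -> [80.3 -3.9 46.3]
(np.float64(-64.60480512165985), 0, np.float64(116.08273090794273)) -> [88.5 -3.9 37.5]
(np.float64(-55.59319619247972), 0, np.float64(123.99922915529801)) -> [97.5 -3.8 29.6]
(np.float64(-45.83627670417677), 0, np.float64(130.9765181769476)) -> [107.2  -3.8  22.6]
(np.float64(-40.708525747007236), 0, np.float64(134.09078707128202)) -> [112.4  -3.8  19.5]
(np.float64(-35.43153457106928), 0, np.float64(136.94488320737224)) -> [117.6  -3.8  16.6]
rotvec [ 0.    -0.     0.004]
```

Call:
play_rows(
  xyz=[
    [40, -4, 45],
    [44, -4, 83],
    [45, -4, 86],
    [51, -4, 88],
    [57.4, -4, 88],
    [61.5, -4, 77],
    [66.7, -4, 66],
    [73, -4, 56],
    [77, -4, 51],
    [80, -4, 46],
  ],
  rot=[
    [0, 0, 0],
    [0, 0, 0],
    [0, 0, 0],
    [0, 0, 0],
    [0, 0, 0],
    [0, 0, 0],
    [0, 0, 0],
    [0, 0, 0],
    [0, 0, 0],
    [0, 0, 0],
  ],
  grip=[0, 0, 0, 0, 0, 0, 0, 0, 0, 0],
)

```text
time_s: 15.75
eef_pos: [0.4545, -0.1645, 0.108]
eef_rot: [0.0, 0.997, -0.083, -0.0]
wrist_force: [-2.7, -0.1, 1.1]
opening: 0.001
grasp_force: 1.7
```

```bash
cat >> h.py <<'E'
def legang():
    c=vision.camera('side'); P=pts(c)*1000; ok=c["depth"]>0
    cc,s=np.cos(YAW),np.sin(YAW); d=P[...,:2]-C; X=cc*d[...,0]+s*d[...,1]; Y=-s*d[...,0]+cc*d[...,1]; Z=P[...,2]
    return c,ok,X,Y,Z
E
python3 - <<'E'
from h import *
feel(5); tool([arc(t) for t in (.7,.8,.9,1.,1.05,1.1)])
c,ok,X,Y,Z=legang()
m=ok&(Y>5)&(Y<24)&(Z>32)&(Z<200)&(X<40)&(X>-120)
im=c['color'].astype(int); brown=m&(im[...,0]-im[...,2]>20)
print('brown n',brown.sum())
for z in range(35,150,10):
    k=brown&(abs(Z-z)<5)
    if k.any(): print(z,k.sum(),np.median(X[k]).round(1),np.median(Y[k]).round(1))
k=ok&(abs(X)<100)&(abs(Y)<70)&(Z<30)
print('board z near',[np.median(Z[ok&(abs(X-x)<8)&(abs(Y-y)<10)]).round(1) for x,y in((-90,45),(90,45),(90,-45))])
E
```

```text
Fx frame -5.03 sd 0.29 Fz 3.99
t 16.0 frame pos [-73.3  -0.  107.7] F [-5.58 -0.68  3.82] open 0.0
(np.float64(-72.78106247413862), 0, np.float64(107.30612246852291)) -> [ 0.5 -0.   0.4]
(np.float64(-64.60480512165985), 0, np.float64(116.08273090794273)) -> [ 8.7  0.  -8.4]
(np.float64(-55.59319619247972), 0, np.float64(123.99922915529801)) -> [ 17.7   0.1 -16.3]
(np.float64(-45.83627670417677), 0, np.float64(130.9765181769476)) -> [ 27.5   0.1 -23.3]
(np.float64(-40.708525747007236), 0, np.float64(134.09078707128202)) -> [ 32.6   0.1 -26.4]
(np.float64(-35.43153457106928), 0, np.float64(136.94488320737224)) -> [ 37.9   0.1 -29.3]
rotvec [0.    0.001 0.004]
brown n 131
35 8 18.4 13.3
45 17 8.1 14.7
55 22 -4.2 12.3
65 20 -16.0 13.6
75 22 -32.8 13.5
85 19 -46.0 14.0
95 22 -58.1 14.7
105 1 -61.0 12.2
board z near [np.float64(263.8), np.float64(21.0), np.float64(21.0)]
```

```bash
python3 -c "
from h import *
tool([arc(t,18.5) for t in (.7,.8,.9,1.,1.05,1.1)])"
```

```text
t 16.05 frame pos [-73.4   0.  107.6] F [-4.9  -0.37  4.03] open 0.0
(np.float64(-76.28106247413862), 0, np.float64(107.30612246852291)) -> [-2.9 -0.   0.3]
(np.float64(-68.10480512165985), 0, np.float64(116.08273090794273)) -> [ 5.3  0.  -8.4]
(np.float64(-59.09319619247972), 0, np.float64(123.99922915529801)) -> [ 14.3   0.1 -16.4]
(np.float64(-49.33627670417677), 0, np.float64(130.9765181769476)) -> [ 24.    0.1 -23.4]
(np.float64(-44.208525747007236), 0, np.float64(134.09078707128202)) -> [ 29.1   0.1 -26.5]
(np.float64(-38.93153457106928), 0, np.float64(136.94488320737224)) -> [ 34.4   0.1 -29.3]
rotvec [0.    0.001 0.004]
```

Call:
play_rows(
  xyz=[
    [-2.9, 0, -1],
    [0, 0, -4],
    [5, 0, -9],
    [10, 0, -13],
    [14, 0, -17],
    [19, 0, -21],
    [24, 0, -24],
    [29, 0, -27],
    [34, 0, -30],
    [34, 0, -30],
  ],
  rot=[
    [0, 0, 0],
    [0, 0, 0],
    [0, 0, 0],
    [0, 0, 0],
    [0, 0, 0],
    [0, 0, 0],
    [0, 0, 0],
    [0, 0, 0],
    [0, 0, 0],
    [0, 0, 0],
  ],
  grip=[0, 0, 0, 0, 0, 0, 0, 0, 0, 0],
)

```text
time_s: 17.3
eef_pos: [0.4871, -0.17, 0.1411]
eef_rot: [0.0, 0.997, -0.082, -0.002]
wrist_force: [-21.8, 6.6, 35.3]
opening: 0.002
grasp_force: 20.8
```

```bash
cat > leg.py <<'E'
from h import *
feel(6)
c,ok,X,Y,Z=legang(); im=c['color'].astype(int)
m=ok&(Y>5)&(Y<24)&(Z>35)&(Z<200)&(X<45)&(X>-120)&(im[...,0]-im[...,2]>20)
p=np.polyfit(Z[m],X[m],1); r=X[m]-np.polyval(p,Z[m]); k=abs(r)<6; p=np.polyfit(Z[m][k],X[m][k],1)
print('leg ang',np.arctan2(1,-p[0]).round(3),'top z',np.percentile(Z[m],98).round(1),'x at z',np.polyval(p,130).round(1), k.sum())
print('board z',[(x,y,np.median(Z[ok&(abs(X-x)<8)&(abs(Y-y)<8)]).round(1)) for x,y in((-90,50),(-50,50),(0,50),(50,50),(90,45),(90,-45))])
E
python3 leg.py; python3 -c "
from h import *
tool([arc(t,18.5) for t in (1.1,1.15,1.2,1.25,1.3,1.35)])"
```

```text
Fx frame -22.92 sd 0.53 Fz 35.07
leg ang 1.008 top z 127.2 x at z -32.9 110
board z [(-90, 50, np.float64(20.2)), (-50, 50, np.float64(205.4)), (0, 50, np.float64(444.3)), (50, 50, np.float64(20.6)), (90, 45, np.float64(21.3)), (90, -45, np.float64(19.8))]
t 17.65 frame pos [-40.2   0.2 141.2] F [-21.21   7.17  36.01] open -0.0
(np.float64(-38.93153457106928), 0, np.float64(136.94488320737224)) -> [1.3 0.2 4.2]
(np.float64(-33.518492906098885), 0, np.float64(139.5316728312625)) -> [6.7 0.2 1.6]
(np.float64(-27.982930537200836), 0, np.float64(141.84469031606716)) -> [12.2  0.2 -0.7]
(np.float64(-22.33868348743224), 0, np.float64(143.87815432267035)) -> [17.8  0.3 -2.8]
(np.float64(-16.59985943495048), 0, np.float64(145.62698225006315)) -> [23.6  0.3 -4.6]
(np.float64(-10.78080245116498), 0, np.float64(147.0868029391991)) -> [29.4  0.3 -6. ]
rotvec [0.001 0.004 0.005]
```

A 42 N force appeared along the leg, so the foot is probably riding on the rounded fingertip. I'll back off at once and push again with the foot higher on the finger.

Call:
play_rows(
  xyz=[
    [-6, 0, -1],
    [-14, 0, 0],
    [-14, 0, 10],
    [-14, 0, 20],
    [-14, 0, 25],
    [-14, 0, 25],
    [-14, 0, 25],
    [-14, 0, 25],
    [-14, 0, 25],
    [-14, 0, 25],
  ],
  rot=[
    [0, 0, 0],
    [0, 0, 0],
    [0, 0, 0],
    [0, 0, 0],
    [0, 0, 0],
    [0, 0, 0],
    [0, 0, 0],
    [0, 0, 0],
    [0, 0, 0],
    [0, 0, 0],
  ],
  grip=[0, 0, 0, 0, 0, 0, 0, 0, 0, 0],
)

```text
time_s: 18.9
eef_pos: [0.4745, -0.1678, 0.1127]
eef_rot: [0.0, 0.997, -0.083, 0.0]
wrist_force: [-1.2, 0.1, 0.1]
opening: 0.003
grasp_force: 0.0
```

```bash
python3 leg.py
python3 - <<'E'
from h import *
d=vision.camera('top')
im=d['color']; hsv=cv2.cvtColor(im,cv2.COLOR_RGB2HSV); v,u=np.mgrid[0:480,0:640]
m=((u>335)&(u<460)&(v>195)&(v<340)&(hsv[...,1]>90)).astype(np.uint8); m=cv2.morphologyEx(m,cv2.MORPH_OPEN,np.ones((3,3)))
cs,_=cv2.findContours(m,cv2.RETR_EXTERNAL,cv2.CHAIN_APPROX_NONE); k=max(cs,key=cv2.contourArea)[:,0,:]
print(cv2.minAreaRect((atz(d,k,.022)[:,:2]*1000).astype(np.float32)))
c=vision.camera('side'); r=lambda i,w,h:cv2.resize(i,(w,h),interpolation=cv2.INTER_CUBIC)
cv2.imwrite('pics/s6.png',r(c['color'][120:260,290:430],600,600)[:,:,::-1])
tool([(-60,0,115)])
E
```

```text
Fx frame 0.61 sd 0.19 Fz -0.08
leg ang 0.987 top z 125.7 x at z -35.7 108
board z [(-90, 50, np.float64(21.5)), (-50, 50, np.float64(183.5)), (0, 50, np.float64(409.2)), (50, 50, np.float64(21.6)), (90, 45, np.float64(22.0)), (90, -45, np.float64(21.5))]
((540.31494140625, -178.83441162109375), (196.53245544433594, 228.4072265625), 80.37667083740234)
t 19.35 frame pos [-53.1   0.2 112.5] F [-0.39  0.56  0.5 ] open 0.0
(-60, 0, 115) -> [-6.9  0.2 -2.5]
rotvec [0.    0.    0.004]
```

View pics/s6.png

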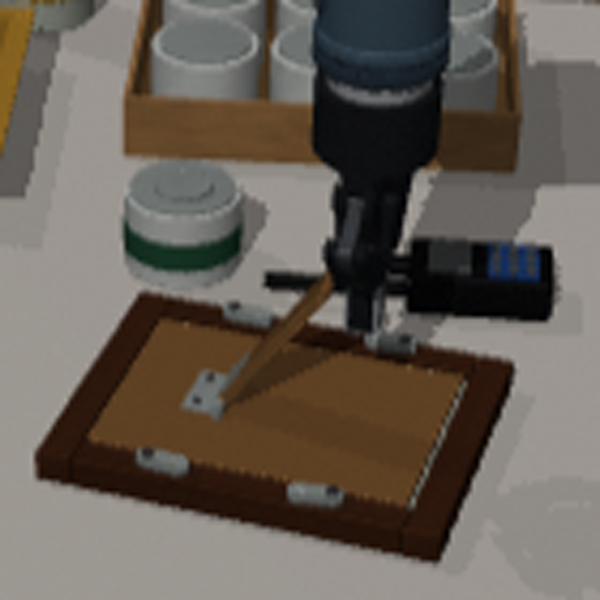

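The leg is at about 0.99 rad. The board has been nudged to the +x side of its 2 mm play, and the frame and buttons are fine. I'll push from here with the foot at pad height.

Call:
play_rows(
  xyz=[
    [0, 0, -10],
    [0, 0, -15.5],
    [0, 0, -15.5],
    [5, 0, -16],
    [9, 0, -17],
    [13, 0, -19],
    [17, 0, -21],
    [21, 0, -23],
    [25, 0, -24.5],
    [25, 0, -24.5],
  ],
  rot=[
    [0, 0, 0],
    [0, 0, 0],
    [0, 0, 0],
    [0, 0, 0],
    [0, 0, 0],
    [0, 0, 0],
    [0, 0, 0],
    [0, 0, 0],
    [0, 0, 0],
    [0, 0, 0],
  ],
  grip=[0, 0, 0, 0, 0, 0, 0, 0, 0, 0],
)

```text
time_s: 20.6
eef_pos: [0.4996, -0.172, 0.1372]
eef_rot: [0.0, 0.997, -0.083, 0.0]
wrist_force: [-0.8, 0.4, 1.0]
opening: -0.001
grasp_force: 0.0
```

```bash
python3 leg.py; python3 -c "
from h import *
tool([])"
```

```text
Fx frame 0.16 sd 0.49 Fz 0.23
leg ang 1.151 top z 136.8 x at z -13.5 106
board z [(-90, 50, np.float64(21.5)), (-50, 50, np.float64(22.4)), (0, 50, np.float64(440.3)), (50, 50, np.float64(22.0)), (90, 45, np.float64(21.5)), (90, -45, np.float64(21.9))]
t 20.95 frame pos [-28.1   0.3 137. ] F [-0.22  0.43  0.27] open -0.0
rotvec [0.    0.    0.004]
```

Call:
play_rows(
  xyz=[
    [1, 0, -0.5],
    [2, 0, -1],
    [3, 0, -1.5],
    [4, 0, -2],
    [5, 0, -2.5],
    [6, 0, -3],
    [7, 0, -3.4],
    [7.8, 0, -3.7],
    [7.8, 0, -3.7],
    [7.8, 0, -3.7],
  ],
  rot=[
    [0, 0, 0],
    [0, 0, 0],
    [0, 0, 0],
    [0, 0, 0],
    [0, 0, 0],
    [0, 0, 0],
    [0, 0, 0],
    [0, 0, 0],
    [0, 0, 0],
    [0, 0, 0],
  ],
  grip=[0, 0, 0, 0, 0, 0, 0, 0, 0, 0],
)

```text
time_s: 22.2
eef_pos: [0.5062, -0.173, 0.1407]
eef_rot: [-0.0, 0.997, -0.083, -0.001]
wrist_force: [-5.4, 0.1, 2.9]
opening: -0.002
grasp_force: 2.6
```

```bash
python3 leg.py
```

```text
Fx frame -5.22 sd 0.52 Fz 2.66
leg ang 1.202 top z 139.9 x at z -6.8 105
board z [(-90, 50, np.float64(22.4)), (-50, 50, np.float64(22.2)), (0, 50, np.float64(450.0)), (50, 50, np.float64(20.2)), (90, 45, np.float64(21.8)), (90, -45, np.float64(21.8))]
```

Call:
play_rows(
  xyz=[
    [1, 0, -0.4],
    [2, 0, -0.8],
    [2.5, 0, -0.9],
    [2.5, 0, -0.9],
    [2.5, 0, -0.9],
    [2.5, 0, -0.9],
    [2.5, 0, -0.9],
    [2.5, 0, -0.9],
    [2.5, 0, -0.9],
    [2.5, 0, -0.9],
  ],
  rot=[
    [0, 0, 0],
    [0, 0, 0],
    [0, 0, 0],
    [0, 0, 0],
    [0, 0, 0],
    [0, 0, 0],
    [0, 0, 0],
    [0, 0, 0],
    [0, 0, 0],
    [0, 0, 0],
  ],
  grip=[0, 0, 0, 0, 0, 0, 0, 0, 0, 0],
)

```text
time_s: 23.8
eef_pos: [0.5078, -0.1733, 0.1419]
eef_rot: [-0.0, 0.997, -0.083, -0.002]
wrist_force: [-10.6, 1.6, 8.9]
opening: -0.001
grasp_force: 5.4
```

```bash
python3 leg.py
```

```text
Fx frame -10.61 sd 0.4 Fz 8.89
leg ang 1.226 top z 140.0 x at z -4.5 110
board z [(-90, 50, np.float64(23.8)), (-50, 50, np.float64(24.7)), (0, 50, np.float64(464.4)), (50, 50, np.float64(21.9)), (90, 45, np.float64(21.7)), (90, -45, np.float64(23.5))]
```

The stop is felt at about 1.2 rad. I'll back off right away.

Call:
play_rows(
  xyz=[
    [-3, 0, 1],
    [-8, 0, 1],
    [-20, 0, -5],
    [-30, 0, -40],
    [-30, 0, -70],
    [-20, 0, -70],
    [0, 0, -70],
    [13, 0, -70],
    [13, 0, -70],
    [13, 0, -70],
  ],
  rot=[
    [0, 0, 0],
    [0, 0, 0],
    [0, 0, 0],
    [0, 0, 0],
    [0, 0, 0],
    [0, 0, 0],
    [0, 0, 0],
    [0, 0, 0],
    [0, 0, 0],
    [0, 0, 0],
  ],
  grip=[0, 0, 0, 0, 0, 0.5, 0.8, 0.8, 0.8, 0.8],
)

```text
time_s: 25.4
eef_pos: [0.5215, -0.1754, 0.2109]
eef_rot: [-0.0, 0.997, -0.083, -0.001]
wrist_force: [0.9, 0.1, 0.2]
opening: 0.8
grasp_force: 0.0
```

```bash
python3 leg.py;  python3 - <<'E'
from h import *
c,ok,X,Y,Z=legang(); im=c['color'].astype(int)
m=ok&(abs(Y)<28)&(Z>100)&(Z<150)&(X<30)&(X>-40)&(im[...,0]-im[...,2]>20)
print('y range',Y[m].min(),Y[m].max(),'foot x',np.median(X[m&(Z>130)]),'zmax',Z[m].max())
d=vision.camera('top'); im=d['color']; hsv=cv2.cvtColor(im,cv2.COLOR_RGB2HSV); v,u=np.mgrid[0:480,0:640]
# frame +x (top) edge and left edge
m=((u>335)&(u<460)&(v>195)&(v<340)&(hsv[...,1]>90)).astype(np.uint8); m=cv2.morphologyEx(m,cv2.MORPH_OPEN,np.ones((3,3)))
cs,_=cv2.findContours(m,cv2.RETR_EXTERNAL,cv2.CHAIN_APPROX_NONE); k=max(cs,key=cv2.contourArea)[:,0,:]
q=np.array([w2f(np.r_[p[:2]*1000,0]) for p in atz(d,k,.022)])
print('top edge x',np.median(q[(q[:,0]>110)&(abs(q[:,1])<80),0]),'left y',np.median(q[(q[:,1]>80)&(abs(q[:,0]-20)<60),1]),'right y',np.median(q[(q[:,1]<-80)&(abs(q[:,0]-20)<60),1]))
d0=dict(np.load('top5.npz'))
tool([(-6,0,210),(-6,0,132),(-6,0,130)])
E
```

```text
Fx frame 0.23 sd 0.2 Fz -0.05
leg ang 1.199 top z 138.0 x at z -7.7 104
board z [(-90, 50, np.float64(21.6)), (-50, 50, np.float64(20.6)), (0, 50, np.float64(232.5)), (50, 50, np.float64(502.4)), (90, 45, np.float64(21.2)), (90, -45, np.float64(21.3))]
y range -21.484356550475 19.510170062970914 foot x -10.840471946504213 zmax 142.0448377200497
top edge x 126.47790598548806 left y 96.43025040026012 right y nan
t 25.85 frame pos [ -4.8   0.4 211.7] F [ 0.06 -0.1   0.78] open 0.8
(-6, 0, 210) -> [-1.2  0.4  1.7]
(-6, 0, 132) -> [-1.2  0.4 79.7]
(-6, 0, 130) -> [-1.2  0.4 81.7]
rotvec [ 0.    -0.     0.004]
  return _methods._mean(a, axis=axis, dtype=dtype,
  ret = ret.dtype.type(ret / rcount)
```

The leg is at its stop (about 1.2 rad) and the board lies flat. Next I'll grip the free end across its width.

Call:
play_rows(
  xyz=[
    [-1, 1.3, 20],
    [-1, 1.3, 45],
    [-1, 1.3, 70],
    [-1, 1.3, 84],
    [-1, 1.3, 84],
    [-1, 1.3, 84],
    [-1, 1.3, 84],
    [-1, 1.3, 84],
    [-1, 1.3, 84],
    [-1, 1.3, 84],
  ],
  rot=[
    [0, 0, 0],
    [0, 0, 0],
    [0, 0, 0],
    [0, 0, 0],
    [0, 0, 0],
    [0, 0, 0],
    [0, 0, 0],
    [0, 0, 0],
    [0, 0, 0],
    [0, 0, 0],
  ],
  grip=[0.8, 0.8, 0.8, 0.8, 0.8, 0.3, 0.3, 0.3, 0.3, 0.3],
)

```text
time_s: 27.1
eef_pos: [0.5215, -0.1774, 0.129]
eef_rot: [0.001, 0.997, -0.083, 0.001]
wrist_force: [-1.8, -0.5, 6.3]
opening: 0.405
grasp_force: 60.1
```

```bash
python3 leg.py; python3 -c "
from h import *
tool([]); print(readout.get_obs()['grasp_force'],readout.get_obs()['torque'])"
```

```text
Fx frame -1.57 sd 0.56 Fz 6.01
leg ang 1.198 top z 105.1 x at z -7.7 68
board z [(-90, 50, np.float64(20.9)), (-50, 50, np.float64(20.9)), (0, 50, np.float64(209.1)), (50, 50, np.float64(421.5)), (90, 45, np.float64(22.0)), (90, -45, np.float64(22.7))]
t 27.45 frame pos [ -5.   -1.4 129. ] F [-1.39 -1.07  6.91] open 0.41
rotvec [ 0.001 -0.002  0.004]
60.08650578376546 [0.03413831 0.24528729 0.01353591]
```

Call:
play_rows(
  xyz=[
    [0, 0, -1],
    [0, 0, -3],
    [0, 0, -6],
    [0, 0, -10],
    [0, 0, -15],
    [0, 0, -21],
    [0, 0, -28],
    [0, 0, -34],
    [0, 0, -38],
    [0, 0, -38],
  ],
  rot=[
    [0, 0, 0],
    [0, 0, 0],
    [0, 0, 0],
    [0, 0, 0],
    [0, 0, 0],
    [0, 0, 0],
    [0, 0, 0],
    [0, 0, 0],
    [0, 0, 0],
    [0, 0, 0],
  ],
  grip=[0.3, 0.3, 0.3, 0.3, 0.3, 0.3, 0.3, 0.3, 0.3, 0.3],
)

```text
time_s: 28.7
eef_pos: [0.5211, -0.1769, 0.166]
eef_rot: [0.0, 0.997, -0.083, 0.0]
wrist_force: [0.4, -0.2, -2.3]
opening: 0.404
grasp_force: 59.9
```

```bash
cat > lvl.py <<'E'
from h import *
feel(3)
o=readout.get_obs(); p=o["eef_pos"]*1000; q=o["eef_rot"]; R=Ro.from_quat([q[1],q[2],q[3],q[0]]); x=R.apply([1,0,0]); a=np.arctan2(x[1],x[0]); cc,s=np.cos(a),np.sin(a)
for n in('top','side'):
    c=vision.camera(n); im=c['color'].astype(int); P=pts(c)*1000; d=P[...,:2]-p[:2]; X=cc*d[...,0]+s*d[...,1]; Y=-s*d[...,0]+cc*d[...,1]; Z=P[...,2]
    for lo in(p[2]-109-15,):
        m=(c["depth"]>0)&(abs(Z-lo)<22)&(abs(Y)<85)&(Y*0==0)&(abs(X)<130)&(im[...,0]-im[...,2]>20)&(im[...,0]>60)&(abs(Y)>22)
        A=np.c_[X[m],Y[m],np.ones(m.sum())]; w=Z[m]
        f=np.linalg.lstsq(A,w,rcond=None)[0]
        for _ in range(8):
            k=abs(A@f-w)<3.5; f=np.linalg.lstsq(A[k],w[k],rcond=None)[0]
        print(n,k.sum(),'slope x,y',f[:2].round(4),'z at tcp',f[2].round(1),'x',X[m][k].min().round(),X[m][k].max().round(),'y',Y[m][k].min().round(),Y[m][k].max().round())
E
python3 lvl.py; python3 -c "
from h import *
tool([])"
```

```text
Fx frame -0.08 sd 0.38 Fz -2.4
top 1711 slope x,y [-0.0021  0.0028] z at tcp 54.5 x -99.0 114.0 y -74.0 77.0
side 1567 slope x,y [-0.0045 -0.0015] z at tcp 57.5 x -103.0 110.0 y -79.0 79.0
t 28.95 frame pos [ -6.   -0.8 165.3] F [-0.26 -0.22 -2.97] open 0.4
rotvec [-0.     0.001  0.004]
```

The board is lifted level, with slope under 0.005. Now I'll carry it to the cardboard.

```bash
python3 -c "
from h import *
tool([(528.8,169.5,215),(528.8,169.5,150)],world=True,yaw=.0555)"
```

```text
t 28.95 frame pos [ -6.   -0.8 165.3] F [-0.26 -0.22 -2.97] open 0.4
(528.8, 169.5, 215) -> [ -49.3 -342.8  -49.6]
(528.8, 169.5, 150) -> [ -49.3 -342.8   15.4]
rotvec [-0.     0.001 -0.222]
```

Call:
play_rows(
  xyz=[
    [0, 0, -8],
    [0, 0, -22],
    [0, 0, -38],
    [-1, -6, -48],
    [-3, -20, -50],
    [-6, -42, -50],
    [-10, -70, -50],
    [-14, -100, -50],
    [-19, -130, -50],
    [-24, -160, -50],
  ],
  rot=[
    [0, 0, 0],
    [0, 0, 0],
    [0, 0, 0],
    [0, 0, 0],
    [0, 0, -0.01],
    [0, 0, -0.025],
    [0, 0, -0.045],
    [0, 0, -0.065],
    [0, 0, -0.085],
    [0, 0, -0.105],
  ],
  grip=[0.3, 0.3, 0.3, 0.3, 0.3, 0.3, 0.3, 0.3, 0.3, 0.3],
)

```text
time_s: 30.2
eef_pos: [0.523, -0.013, 0.2152]
eef_rot: [-0.0, 1.0, -0.03, -0.0]
wrist_force: [1.1, 0.3, -2.8]
opening: 0.406
grasp_force: 60.1
```

```bash
python3 -c "
from h import *
tool([(528.8,169.5,215),(528.8,169.5,150)],world=True,yaw=.0555)"
```

```text
t 30.2 frame pos [-31.4 160.9 215.2] F [ 1.12  0.29 -2.76] open 0.41
(528.8, 169.5, 215) -> [  -5.1 -182.5    0.3]
(528.8, 169.5, 150) -> [  -5.  -182.5   65.3]
rotvec [-0.001  0.001 -0.115]
```

Call:
play_rows(
  xyz=[
    [-1, -28, 0],
    [-2, -58, 0],
    [-2, -88, 0],
    [-3, -116, 0],
    [-4, -142, 0],
    [-4, -162, 8],
    [-5, -175, 22],
    [-5, -181, 38],
    [-5, -182.5, 55],
    [-5, -182.5, 65],
  ],
  rot=[
    [0, 0, -0.018],
    [0, 0, -0.037],
    [0, 0, -0.055],
    [0, 0, -0.073],
    [0, 0, -0.09],
    [0, 0, -0.103],
    [0, 0, -0.11],
    [0, 0, -0.115],
    [0, 0, -0.115],
    [0, 0, -0.115],
  ],
  grip=[0.3, 0.3, 0.3, 0.3, 0.3, 0.3, 0.3, 0.3, 0.3, 0.3],
)

```text
time_s: 31.45
eef_pos: [0.5291, 0.1668, 0.1486]
eef_rot: [0.0, 1.0, 0.027, -0.001]
wrist_force: [0.3, -0.0, -2.3]
opening: 0.404
grasp_force: 60.1
```

```bash
python3 lvl.py; python3 -c "
from h import *
tool([(528.8,169.5,119)],world=True,yaw=.0555)"
```

```text
Fx frame -0.05 sd 0.15 Fz -3.05
top 2206 slope x,y [-0.0042 -0.0014] z at tcp 39.2 x -98.0 114.0 y -75.0 76.0
side 2685 slope x,y [-0.0022 -0.0023] z at tcp 42.4 x -102.0 110.0 y -79.0 78.0
t 31.7 frame pos [-54.6 339.6 151.1] F [-0.24 -0.79 -1.64] open 0.41
(528.8, 169.5, 119) -> [-1.5 -2.5 32.1]
rotvec [-0.    -0.001 -0.002]
```

Call:
play_rows(
  xyz=[
    [0, -1, 8],
    [-1, -2, 15],
    [-1, -2, 21],
    [-1, -2, 25],
    [-1, -2, 27],
    [-1, -2, 28.5],
    [-1, -2, 29.5],
    [-1, -2, 30.5],
    [-1, -2, 31],
    [-1, -2, 31],
  ],
  rot=[
    [0, 0, 0],
    [0, 0, 0],
    [0, 0, 0],
    [0, 0, 0],
    [0, 0, 0],
    [0, 0, 0],
    [0, 0, 0],
    [0, 0, 0],
    [0, 0, 0],
    [0, 0, 0],
  ],
  grip=[0.3, 0.3, 0.3, 0.3, 0.3, 0.3, 0.3, 0.3, 0.3, 0.3],
)

```text
time_s: 32.95
eef_pos: [0.5288, 0.1693, 0.1197]
eef_rot: [-0.0, 1.0, 0.027, 0.0]
wrist_force: [0.5, -0.7, -3.3]
opening: 0.41
grasp_force: 60.2
```

```bash
python3 lvl.py; python3 -c "
from h import *
print(readout.get_obs()['eef_pos'])"
```

```text
Fx frame 0.12 sd 0.1 Fz -2.51
top 2461 slope x,y [ 0.0105 -0.0019] z at tcp 7.4 x -130.0 130.0 y -85.0 85.0
side 2719 slope x,y [-0.0019 -0.0004] z at tcp 11.4 x -130.0 127.0 y -85.0 85.0
[0.52873869 0.16934472 0.11967191]
```

Call:
play_rows(
  xyz=[
    [0, 0, 0.3],
    [0, 0, 0.6],
    [0, 0, 0.9],
    [0, 0, 1.1],
    [0, 0, 1.1],
    [0, 0, 1.1],
    [0, 0, 1.1],
    [0, 0, 1.1],
    [0, 0, 1.1],
    [0, 0, 1.1],
  ],
  rot=[
    [0, 0, 0],
    [0, 0, 0],
    [0, 0, 0],
    [0, 0, 0],
    [0, 0, 0],
    [0, 0, 0],
    [0, 0, 0],
    [0, 0, 0],
    [0, 0, 0],
    [0, 0, 0],
  ],
  grip=[0.3, 0.3, 0.3, 0.3, 0.3, 0.3, 0.3, 0.3, 0.3, 0.3],
)

```text
time_s: 34.45
eef_pos: [0.5288, 0.1693, 0.1191]
eef_rot: [0.0, 1.0, 0.027, 0.0]
wrist_force: [-3.6, -1.0, 5.7]
opening: 0.408
grasp_force: 60.9
```

```bash
python3 -c "
from h import *
feel(5); print(readout.get_obs()['eef_pos'])"
```

```text
Fx frame -3.64 sd 0.29 Fz 5.08
[0.52878637 0.1693539  0.11909707]
```

Call:
play_rows(
  xyz=[
    [0, 0, -0.4],
    [0, 0, -0.5],
    [0, 0, -0.5],
    [0, 0, -0.5],
    [0, 0, -0.5],
    [0, 0, -0.5],
    [0, 0, -0.5],
    [0, 0, -15],
    [0, 0, -45],
    [0, 0, -80],
  ],
  rot=[
    [0, 0, 0],
    [0, 0, 0],
    [0, 0, 0],
    [0, 0, 0],
    [0, 0, 0],
    [0, 0, 0],
    [0, 0, 0],
    [0, 0, 0],
    [0, 0, 0],
    [0, 0, 0],
  ],
  grip=[0.3, 0.3, 0.6, 0.8, 0.8, 0.8, 0.8, 0.8, 0.8, 0.8],
)

```text
time_s: 35.95
eef_pos: [0.5285, 0.1693, 0.1999]
eef_rot: [-0.0, 1.0, 0.027, -0.0]
wrist_force: [0.6, 0.3, 0.1]
opening: 0.802
grasp_force: 0.0
```

Call:
play_rows(
  xyz=[
    [-20, 0, -40],
    [-60, 0, -70],
    [-110, 0, -90],
    [-140, 0, -90],
    [-140, 0, -90],
    [-140, 0, -90],
    [-140, 0, -90],
    [-140, 0, -90],
    [-140, 0, -90],
    [-140, 0, -90],
  ],
  rot=[
    [0, 0, 0],
    [0, 0, 0],
    [0, 0, 0],
    [0, 0, 0],
    [0, 0, 0],
    [0, 0, 0],
    [0, 0, 0],
    [0, 0, 0],
    [0, 0, 0],
    [0, 0, 0],
  ],
  grip=[0.8, 0.8, 0.8, 0.8, 0.8, 0.8, 0.8, 0.8, 0.8, 0.8],
)

```text
time_s: 37.2
eef_pos: [0.389, 0.1618, 0.2883]
eef_rot: [0.0, 1.0, 0.027, -0.0]
wrist_force: [0.5, 0.6, 0.2]
opening: 0.801
grasp_force: 0.0
```

```bash
python3 -c "
from h import *
feel(2)
a=vision.camera('side')['color']; b=vision.camera('top')['color']
cv2.imwrite('pics/s7.png',np.vstack([cv2.resize(a[100:400,220:470],(400,480)).transpose(0,1,2),]).repeat(1,0)[:,:,::-1] if 0 else np.hstack([cv2.resize(a[120:380,220:480],(400,400)),cv2.resize(b[130:390,190:470],(400,371))[:371].__class__(shape=(0,)) if 0 else cv2.copyMakeBorder(cv2.resize(b[130:390,190:470],(400,371)),0,29,0,0,cv2.BORDER_CONSTANT)])[:,:,::-1])"
```

```text
Fx frame 0.04 sd 0.3 Fz 0.03
```

View pics/s7.png

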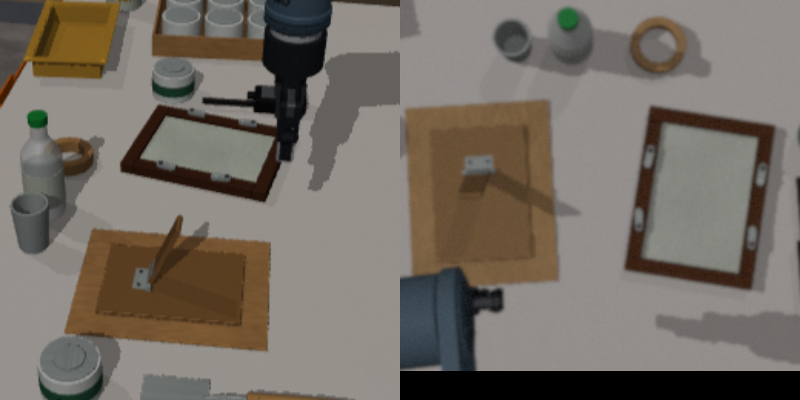

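The board lies flat and centred on the cardboard, leg up. The frame and the other things are undisturbed, and the robot is clear. I'm handing in.

```bash
python3 -c "
from bench import ctrl
print(ctrl.hand_in())"
```

```text
the job is handed in; nothing more can be done
None
```

The job is handed in: all four buttons lie along the rails, the leg is at its stop (about 1.2 rad), and the backboard was lifted level and set flat, leg up, centred on the cardboard, but the frame slid about 2.5 mm and one leg push, stopped at once, reached about 42 N at the fingertip.

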